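# Set out the abalone batch sample for its photograph

### The arm

A 6-joint arm with a two-finger parallel gripper is mounted at the origin on the work surface. World frame = base frame: x ahead of the robot, y to its left, z up, the work surface at z = 0. Lengths are in m, angles in rad, forces in N, time in s.
With the tool pointing down it reaches from about 0.35 to 0.775 m from the base axis. Payload 7.3 kg.
Tool frame: the origin (TCP) lies at the very end of the fingers, on their centre line; the grasp point (between the pads) lies 19 mm behind it (robot.tcp_to_grasp is the distance from the TCP to the grasp point, in m); z points along the fingers, y is the direction in which the jaws open and shut (so a half turn about z gives the same grasp; the last joint's range is limited). The gripper opens to 92 mm and grips with 3 to 60 N. Pads are 19 mm wide; open, the fingers measure 130 mm over their backs; the gripper's body (75 mm by 190 mm) begins 47 mm behind the grasp point.
Start: joints at [1.158, 0.342, 1.524, -0, 1.275, -0.146], TCP at [0.138, 0.506, 0.227] pointing down, gripper open.
Joint ranges: [-2.53, 2.53], [-0.77, 2.02], [0.04, 2.7], [-1, 4.14], [0.28, 2.66], [-3.11, 3.11]. Speed limits (rad/s): [2.57, 2.57, 3.14, 3.14, 3.14, 3.14].

### API

Orientations are given as [roll, pitch, yaw] about the fixed x, y, z axes, in that order (R = Rz(yaw) Ry(pitch) Rx(roll)).
In Python, from cell import robot gives the robot as it stands.
- The arm moves only by the tool arm_command, never from a script. Its argument "motion" is a list that holds one entry, the list of rows, each a list of 7 numbers: the turn, a rotation vector about the tool's x, y, z in units of 90 degrees (1.0 is 90 degrees), then the shift along the tool's x, y, z in units of 30 cm (1.0 is 30 cm), then the opening, from -1 (shut) to 1 (fully open). In form: [[[wx, wy, wz, tx, ty, tz, grip], ...]]. A call has 1 to 8 rows; each row is the pose to reach, as a shift and turn from the pose commanded when the call began, along the tool's axes at that moment; what a row does not reach only later rows make up. A row lasts 1/10 s, in which the tool goes at most 50 mm and 8.59 degrees, less where a joint would pass 70% of its speed; a pose out of reach is approached as far as the arm can. A call with a number of a shift or a turn outside -1 to 1 is refused whole. A call with a gripper value outside its range is refused whole. The fingers move at their own pace and stop on an object; "grip_force" is the grip in N (left out, the last holds). Time passes only in rows, so rows that repeat a pose let the fingers close. It gives the time, the measured TCP pose, the force and the opening at its end, in the units of the state.
- robot.observe(): the state, without advancing time (a new reading comes with each control period).
- robot.read_camera(name): name is "scene" or "top" or "wrist"; returns a dict with "image" (420x560x3 uint8, red, green, blue), "z_map" (420x560 float32, m along the optical axis (not along the pixel's ray), 0 where there is no reading), "fov_y" (degrees; the focal length in pixels is half the picture's height over the tangent of half this angle, whatever the lens; pixels are square), "cx", "cy" (the principal point, pixels), "k1" (the pictures are not rectified: a ray, as slopes to the right and down, at radius r is drawn at 1 + k1 r^2 times it, then the intrinsics apply), "cam_to_world" (4x4, takes a point from camera to world coordinates). Camera axes: x right, y down, z forward; pixel columns grow to the right and rows downward; lengths in m; the calibration is good to about 2 mm. A picture is of the moment at which its call begins.
- robot.hand_in(): hands the job in, once; it reports no verdict.
The state is a dict: "time": time; "qpos": joint angles; "qvel": joint speeds; "joint_efforts": joint torques, N m; "tool_pos": TCP position; "tool_rot": TCP orientation; "contact_force": force on the tool from outside, world axes, zero at the start; "torque": the same for the moment, N m; "opening": finger opening in m.
Only numpy, scipy, OpenCV 4.12 (cv2) and the standard library are available. Lean on these libraries where they do the work, as an engineer would, in place of code of your own. Each camera call takes 0.05 s, during which the arm holds its last target.

### The job

Set out the batch sample for its photograph: lay the three abalone in a straight row on the table between the two round markers, the large one next to the blue marker, the medium one in the middle and the small one next to the yellow marker, so that the centres of marker, three abalone and marker are evenly spaced. Stand the steel weight on the table squarely behind the medium abalone (on the side away from the robot), its centre 10 cm behind the line between the markers, and put the red token flat on top of the weight, in its middle. Keep the abalone foot up as they are, leave the jug, the cup and the brush where they stand, and let go of everything.

Things in the scene. Friction and masses are not known exactly. Their poses are not given: they have to be found in the camera images.
- large_abalone: The largest of three loose frozen-hard abalone (those in trays and tub at the table's sides are stock, not part of the job): brown oval shell, cream foot up. 94 long (own x) x 62 wide (own y) x 34 mm high; origin: centre of the underside, on the table. Starts with its long axis within 40 degrees of world y. Sides upright from 10 to 24 mm up; grip across the 62 mm width.
- medium_abalone: The middle-sized of three loose frozen-hard abalone (those in trays and tub at the table's sides are stock, not part of the job): brown oval shell, cream foot up. 78 long (own x) x 50 wide (own y) x 30 mm high; origin: centre of the underside, on the table. Starts with its long axis within 40 degrees of world y. Sides upright from 9 to 21 mm up; grip across the 50 mm width.
- small_abalone: The smallest of three loose frozen-hard abalone (those in trays and tub at the table's sides are stock, not part of the job): brown oval shell, cream foot up. 58 long (own x) x 36 wide (own y) x 26 mm high; origin: centre of the underside, on the table. Starts with its long axis within 40 degrees of world y. Sides upright from 8 to 18 mm up; grip across the 36 mm width.
- weight: Steel check weight: a plain dark grey disc, 56 mm across and 25 mm high, flat on top, 0.3 to 0.6 kg. Origin at the centre of its underside, z up.
- token: Red plastic batch token: a disc 36 mm across and 14 mm high. Origin at the centre of its underside, z up.
- blue_marker: Blue round marker puck with a white dot, 44 mm across and 12 mm high, fixed to the table: one end of the row, either left or right. Origin at the centre of its underside; z up; its y axis lies along the row line (either way), its x axis square to that line and pointing away from the robot.
- yellow_marker: Yellow round marker puck with a white dot, same size and same axes as the blue one, fixed to the table at the other end of the row; 400 mm between the two centres, so the five centres of the row are 100 mm apart.
- jug: Bystander: clear open jug with a handle, about 88 mm across and 105 mm high, beyond the work. Origin at the centre of its underside.
- cup: Bystander: white open cup, 72 mm across and 70 mm high, beyond the work. Origin at the centre of its underside.
- brush: Bystander: green scrubbing brush, bristles down, 46 x 130 mm (y axis) and 40 mm high, beyond the work. Origin at the centre of its underside.

How it is judged:
By the outcome, as a careful person would: the job done as asked, in the order asked, and still so for the second after the job is handed in, with the robot touching nothing.
It also fails if it takes over 101 s, if anything falls off the work surface, if the arm or the gripper's body presses on something with over 40 N, if the wrist force passes 120 N, or if a joint passes its speed limit or range.

## Working session

There is one attempt and no reset: what is moved stays moved. The work goes in short steps, Python scripts to look and compute and a tool call to move; the robot and the scene stay as the last step left them, time stands still between calls to the robot, and variables do not carry over. Pictures are saved under pics/ and viewed, and the job is handed in when it is done.

Besides the shell and the picture viewer there is one more tool, called after "Call:" as a command line: name --argument value ..., lists and objects as JSON in quotes. arm_command: Moves the arm, as the interface text tells. Its arguments: {"type":"object","properties":{"motion":{"type":"array"},"grip_force":{"type":"number"}},"required":["motion"]}

```bash
ls; mkdir -p pics
cat > h.py <<'E'
import numpy as np, cv2
from cell import robot
def grab(n):
    c=robot.read_camera(n); np.save  # noqa
    return c
def save(c,f): cv2.imwrite('pics/'+f,c['image'][:,:,::-1])
def K(c):
    h=c['image'].shape[0]; f=h/2/np.tan(np.radians(c['fov_y'])/2)
    return np.array([[f,0,c['cx']],[0,f,c['cy']],[0,0,1.]]),np.array([c['k1'],0,0,0,0.])
def plane(c,uv,z):
    k,d=K(c); p=cv2.undistortPoints(np.array(uv,float).reshape(-1,1,2),k,d).reshape(-1,2)
    T=np.array(c['cam_to_world']); r=np.c_[p,np.ones(len(p))]@T[:3,:3].T; o=T[:3,3]
    return o+r*((z-o[2])/r[:,2])[:,None]
def cloud(c):
    """world xyz for each pixel from z_map"""
    k,d=K(c); H,W=c['z_map'].shape
    u,v=np.meshgrid(np.arange(W),np.arange(H))
    p=cv2.undistortPoints(np.stack([u,v],-1).reshape(-1,1,2).astype(float),k,d).reshape(H,W,2)
    P=np.concatenate([p,np.ones((H,W,1))],-1)*c['z_map'][...,None]
    T=np.array(c['cam_to_world']); return P@T[:3,:3].T+T[:3,3]
E
python3 - <<'E'
from h import *
import pickle
s=robot.observe(); print(s)
for n in('top','scene','wrist'):
    c=grab(n); save(c,n+'0.png'); pickle.dump(c,open(n+'0.pkl','wb'))
    print(n,c['fov_y'],c['cx'],c['cy'],c['k1'],np.round(c['cam_to_world'],3).tolist(),robot.observe()['time'])
E
```

```text
pics
{'time': 0.0, 'qpos': array([ 1.15800973e+00,  3.42737715e-01,  1.52502242e+00, -1.45449564e-05,
        1.27540521e+00, -1.46006491e-01]), 'qvel': array([ 4.55010707e-04, -8.36702133e-05, -1.21089090e-03, -4.15009428e-05,
       -1.07700012e-03,  7.24666868e-04]), 'joint_efforts': array([ 1.40263772e-03, -4.31230617e+01, -2.44223428e+01,  7.17768981e-02,
        5.59402665e-02, -1.32312734e-04]), 'tool_pos': array([0.13822284, 0.50604963, 0.2260353 ]), 'tool_rot': array([-3.14003467e+00, -2.15047799e-04,  2.87481663e+00]), 'contact_force': array([ 0.3242937 ,  0.47473971, -0.02068233]), 'torque': array([-0.03973094,  0.01860444, -0.01239463]), 'opening': 0.09197467176063777}
top 52.62530154585745 280.4600499373484 211.52943586160583 0.01691108865862321 [[-0.02, -0.998, 0.063, 0.551], [-1.0, 0.02, 0.008, -0.019], [-0.009, -0.063, -0.998, 1.026], [0.0, 0.0, 0.0, 1.0]] 0.05
scene 47.76304080490786 278.88762007887436 215.43928719399423 -0.09924431913495076 [[-0.854, 0.311, -0.417, 1.118], [0.52, 0.493, -0.697, 0.872], [-0.011, -0.813, -0.583, 0.747], [0.0, 0.0, 0.0, 1.0]] 0.1
wrist 68.54658164482917 276.91639108879804 211.24202216321325 -0.028999607347565962 [[0.264, 0.931, 0.254, 0.071], [0.965, -0.254, -0.07, 0.525], [-0.001, 0.264, -0.965, 0.384], [0.0, 0.0, 0.0, 1.0]] 0.15
```

View pics/top0.png

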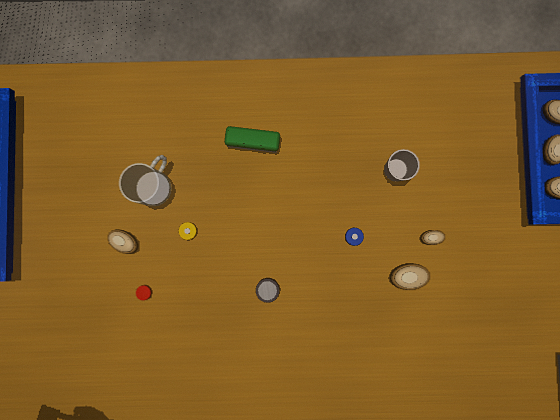

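View pics/scene0.png

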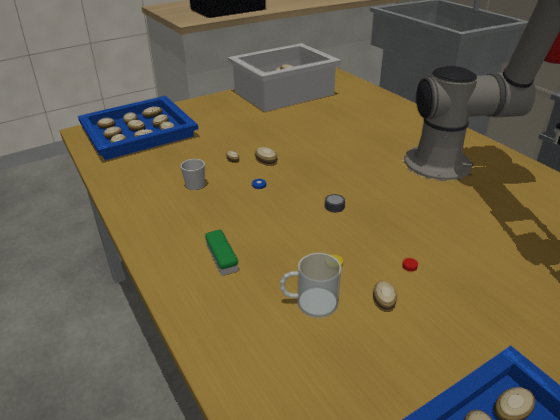

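The top view shows the yellow marker at (188,231), blue marker (354,237), medium abalone (123,241), large (410,277), small (433,237), weight (267,290) and token (143,293). The jug, cup and brush lie beyond the row line. Next I measure positions.

Run:
```python
from h import *
import pickle
c=pickle.load(open('top0.pkl','rb')); P=cloud(c); im=c['image']; hsv=cv2.cvtColor(im,cv2.COLOR_RGB2HSV)
print('table z noise',np.median(P[300:400,200:350,2]),P[300:400,200:350,2].std(), 'zeros',(c['z_map']==0).mean())
seeds=dict(yellow=(188,231),blue=(354,237),med=(123,241),token=(143,293),weight=(267,290),large=(410,277),small=(433,237),cup=(403,165),jug=(145,185),brush=(252,139))
m=(P[...,2]>0.006).astype(np.uint8); 
n,l,st,ce=cv2.connectedComponentsWithStats(m)
for k,(u,v) in seeds.items():
    i=l[v,u]; 
    if i==0: print(k,'none',P[v,u]);continue
    q=P[l==i]; (cx,cy),(a,b),an=cv2.minAreaRect((q[:,:2]*1000).astype(np.float32))
    print(k,st[i][4],'mean',q.mean(0).round(4),'rect',round(cx,1),round(cy,1),round(a,1),round(b,1),round(an,1),'z95',np.percentile(q[:,2],95).round(4))
# colour masks
for k,lo,hi,z in(('yellow',(24,150,150),(35,255,255),.012),('blue',(105,120,60),(125,255,255),.012),('token',(0,170,90),(6,255,255),.014)):
    u,v=seeds[k]; mm=cv2.inRange(hsv,lo,hi); w=np.zeros_like(mm); cv2.circle(w,(u,v),22,255,-1); mm&=w
    cs,_=cv2.findContours(mm,cv2.RETR_EXTERNAL,cv2.CHAIN_APPROX_NONE); cn=max(cs,key=cv2.contourArea)
    p=plane(c,cn,z); (x,y),r=cv2.minEnclosingCircle((p[:,:2]*1000).astype(np.float32)); print(k,'col',x,y,2*r,len(cn))
    e=cv2.fitEllipse((p[:,:2]*1000).astype(np.float32));print(e)
```

```text
table z noise -0.0001266314560354198 0.05979501198150098 zeros 0.003928571428571429
yellow 261 mean [0.5743 0.2101 0.0233] rect 572.7 106.7 252.6 40.8 88.8 z95 0.015
blue 263 mean [ 0.5531 -0.1849  0.0114] rect 553.4 -185.3 41.3 42.8 61.3 z95 0.0143
med 567 mean [0.5524 0.3597 0.0323] rect 539.4 192.4 420.3 53.9 85.8 z95 0.0316
token 189 mean [0.4319 0.3146 0.0188] rect 495.6 159.8 34.1 373.0 22.4 z95 0.0172
weight 455 mean [0.4328 0.0237 0.0268] rect 479.6 17.5 54.1 151.1 82.6 z95 0.0277
large 837 mean [ 0.4584 -0.3058  0.0325] rect 484.2 -182.7 347.6 63.3 78.1 z95 0.0352
small 298 mean [ 0.5478 -0.3642  0.0253] rect 550.3 -207.6 376.8 33.2 89.1 z95 0.0275
cup none [ 0.72248509 -0.30906831  0.0055483 ]
jug none [0.68759485 0.31724214 0.00114586]
brush 1094 mean [0.787  0.0526 0.0394] rect 685.5 50.6 273.2 131.0 1.8 z95 0.0422
yellow col 574.9533081054688 213.65194702148438 39.152130126953125 45
((574.7093505859375, 213.71890258789062), (36.47492980957031, 37.20808410644531), 46.67739486694336)
blue col 552.5654907226562 -184.74319458007812 42.7644157409668 48
((553.2593994140625, -184.79623413085938), (39.806968688964844, 40.17555236816406), 157.7472381591797)
token col 430.5951232910156 317.52044677734375 34.80027389526367 40
((430.4490051269531, 317.4678649902344), (31.561918258666992, 33.54621505737305), 5.605361461639404)
```

Run:
```python
import cv2
a=cv2.imread('pics/top0.png'); cv2.imwrite('pics/crop0.png',cv2.resize(a[210:310,90:450],None,fx=2.2,fy=2.2,interpolation=cv2.INTER_CUBIC))
```

```text
(no output)
```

View pics/crop0.png

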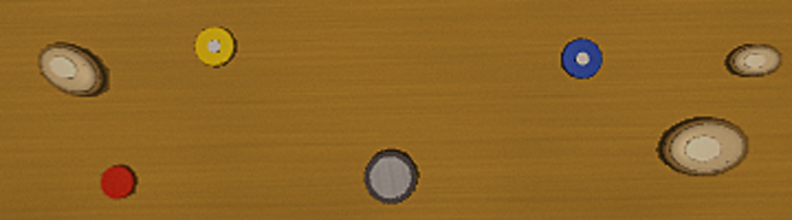

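View pics/wrist0.png

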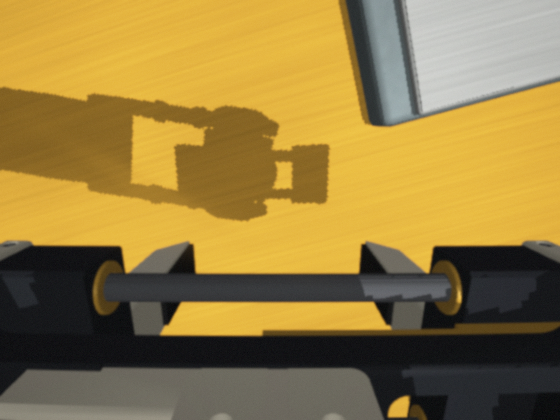

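```bash
cat > meas.py <<'E'
from h import *
def blob(c,P,x,y,zlo=.006,zhi=.06,R=.06,dep=True):
    """object cloud near x,y -> outline rect in mm using depth (median-filtered) mask"""
    m=((P[...,2]>zlo)&(P[...,2]<zhi)&(np.hypot(P[...,0]-x,P[...,1]-y)<R)).astype(np.uint8)
    m=cv2.medianBlur(m,3)
    n,l,st,ce=cv2.connectedComponentsWithStats(m); i=1+np.argmax(st[1:,4]); return l==i
def shape(P,mk):
    q=(P[mk][:,:2]*1000).astype(np.float32); 
    (cx,cy),(a,b),an=cv2.minAreaRect(q)
    mu=q.mean(0); w,v=np.linalg.eigh(np.cov((q-mu).T)); ax=v[:,1]; th=np.degrees(np.arctan2(ax[1],ax[0]))%180
    t=np.radians(th); U=(q-mu)@[np.cos(t),np.sin(t)]; V=(q-mu)@[-np.sin(t),np.cos(t)]
    cu,cv_=(U.max()+U.min())/2,(V.max()+V.min())/2
    cen=mu+cu*np.array([np.cos(t),np.sin(t)])+cv_*np.array([-np.sin(t),np.cos(t)])
    return mu.round(1),cen.round(1),round(th,1),round(np.ptp(U),1),round(np.ptp(V),1),np.percentile(P[mk][:,2],[50,95]).round(4)
E
python3 - <<'E'
from meas import *
import pickle
S=dict(yellow=(.575,.2137),blue=(.553,-.185),med=(.552,.360),token=(.43,.317),weight=(.433,.024),large=(.458,-.306),small=(.548,-.364),brush=(.787,.0526))
for n in('top','scene'):
    c=pickle.load(open(n+'0.pkl','rb')); P=cloud(c)
    for k,(x,y) in S.items():
        try: mk=blob(c,P,x,y,R=.08 if k=='brush' else .06); print(n,k,mk.sum(),*shape(P,mk))
        except Exception as e: print(n,k,e)
c=pickle.load(open('top0.pkl','rb'))
print('jug base/rim',plane(c,[(153,189)],0),plane(c,[(139,183)],.105)); print('cup',plane(c,[(403,165)],.07))
E
```

```text
top yellow 258 [574.5 211.8] [564.5 107. ] 84.6 253.6 41.6 [0.0117 0.0149]
top blue 262 [ 553.  -184.9] [ 553.3 -185.1] 119.4 42.4 42.6 [0.0115 0.0143]
top med 565 [552.3 360.3] [540.4 193. ] 83.7 419.4 68.1 [0.0265 0.0316]
top token 187 [431.2 316.3] [431.1 316.6] 105.7 34.7 34.3 [0.0136 0.0171]
top weight 452 [432.8  23.7] [478.6   6.7] 159.6 153.8 54.7 [0.0249 0.0277]
top large 834 [ 458.4 -305.7] [ 486.1 -184.6] 82.9 344.3 88.1 [0.0305 0.0352]
top small 296 [ 547.8 -365.3] [ 547.7 -368. ] 94.8 56.6 34.4 [0.0228 0.0274]
top brush 1088 [787.   52.5] [688.7  46.2] 79.5 178.5 247.2 [0.0388 0.0422]
scene yellow 49 [563.6 217.4] [563.8 217.7] 81.8 33.4 15.3 [0.0118 0.0138]
scene blue 104 [ 561.6 -171.2] [831.1 334.3] 61.9 1219.4 38.8 [0.0114 0.0142]
scene med 520 [562.3 375.6] [815.  616.7] 44.5 790.6 59.8 [0.0267 0.0316]
scene token 146 [434.4 321. ] [432.2 319. ] 35.5 35.5 34.8 [0.0133 0.0162]
scene weight 296 [443.2  36.8] [765.7 436.7] 51.1 1120.7 55.4 [0.0242 0.0275]
scene large 296 [ 466.  -296.4] [ 462.4 -305.3] 104.3 87.7 57.3 [0.0269 0.0348]
scene small 100 [ 552.2 -359. ] [ 550.1 -363.9] 103.0 46.4 33.4 [0.02   0.0274]
scene brush 838 [796.9  71.2] [931.3 437.9] 74.5 937.2 127.8 [0.0382 0.0413]
jug base/rim [[0.67755832 0.29816336 0.        ]] [[0.67842467 0.29627787 0.105     ]]
cup [[ 0.7116589  -0.29076557  0.07      ]]
```

```bash
cat >> meas.py <<'E'
def ell(c,P,x,y,z,R=.06,zlo=.005):
    g=(P[...,2]>zlo)&(P[...,2]<.06)&(np.hypot(P[...,0]-x,P[...,1]-y)<R)
    m=cv2.medianBlur(g.astype(np.uint8),3)
    n,l,st,ce=cv2.connectedComponentsWithStats(m); i=1+np.argmax(st[1:,4]); m=(l==i).astype(np.uint8)
    cs,_=cv2.findContours(cv2.resize(m,None,fx=4,fy=4,interpolation=cv2.INTER_NEAREST),cv2.RETR_EXTERNAL,cv2.CHAIN_APPROX_NONE)
    cn=max(cs,key=cv2.contourArea).reshape(-1,2)/4-.375
    p=(plane(c,cn,z)[:,:2]*1000).astype(np.float32)
    (a,b),(w,h),an=cv2.fitEllipse(p)   # h major
    th=(an+90)%180 if h>=w else an
    return np.round([a,b,max(w,h),min(w,h),th],1)
S=dict(yellow=(.575,.2137,.012),blue=(.553,-.185,.012),med=(.552,.360,.018),token=(.43,.317,.014),weight=(.433,.024,.025),large=(.458,-.306,.02),small=(.548,-.364,.016),brush=(.787,.0526,.035))
E
python3 - <<'E'
from meas import *
import pickle
c=pickle.load(open('top0.pkl','rb')); P=cloud(c)
for k,(x,y,z) in S.items(): print(k,ell(c,P,x,y,z,R=.08 if k=='brush' else .06))
s=robot.observe();print(s['tool_pos'],s['tool_rot'])
E
```

```text
yellow [574.5 212.4  43.3  42.8 104.8]
blue [ 553.1 -184.8   43.3   42.5  116.6]
med [552.5 365.2  80.   49.6  63.7]
token [431.2 316.   37.   34.7 102.3]
weight [432.6  23.7  56.1  54.4 156.4]
large [ 457.3 -309.5   92.9   61.1   93.6]
small [ 547.8 -367.3   58.    35.    94.3]
brush [787.9  53.  157.9  54.2  81.7]
[0.13826252 0.50617331 0.22624649] [-3.14051710e+00 -1.55702354e-04  2.87480947e+00]
```

```bash
cat > go.py <<'E'
import sys
from h import *
from scipy.spatial.transform import Rotation as Ro
def rel(x,y,z,yawdeg,p=None):
    s=robot.observe(); R0=Ro.from_euler('xyz',s['tool_rot']); R1=Ro.from_euler('xyz',[np.pi,0,np.radians(yawdeg)])
    d=R0.inv().apply(np.array([x,y,z])-s['tool_pos'])/.3; w=(R0.inv()*R1).as_rotvec()/(np.pi/2)
    print('t',round(s['time'],2),'pos',s['tool_pos'].round(4),'yaw',np.degrees(s['tool_rot']).round(1),'open',round(s['opening'],4),'q',s['qpos'].round(2))
    print('ROW',np.round(w,3),np.round(d,3))
if __name__=='__main__': rel(*map(float,sys.argv[1:5]))
E
python3 go.py .47 .014 .32 180
```

```text
t 0.15 pos [0.1383 0.5062 0.2262] yaw [-179.9   -0.   164.7] open 0.0919 q [ 1.16  0.34  1.52 -0.    1.28 -0.15]
ROW [-0.001 -0.    -0.17 ] [-1.499 -1.291 -0.311]
```

Call:
arm_command --motion '[[[0,0,-0.17,-0.8,-0.69,-0.2,1],[0,0,-0.17,-0.8,-0.69,-0.2,1],[0,0,-0.17,-0.8,-0.69,-0.2,1],[0,0,-0.17,-0.8,-0.69,-0.2,1],[0,0,-0.17,-0.8,-0.69,-0.2,1],[0,0,-0.17,-0.8,-0.69,-0.2,1],[0,0,-0.17,-0.8,-0.69,-0.2,1]]]'

```text
time: 0.85
tool_pos: [0.3168, 0.2409, 0.2874]
tool_rot: [-3.141, 0.001, 3.139]
contact_force: [0.1, -0.4, -0.8]
opening: 0.0917
```

```bash
python3 go.py .47 .014 .32 180
```

```text
t 0.85 pos [0.3168 0.2409 0.2874] yaw [-1.800e+02  1.000e-01  1.799e+02] open 0.0917 q [ 0.46  0.06  1.72 -0.    1.36 -1.11]
ROW [-0.     0.001 -0.001] [-0.513 -0.755 -0.108]
```

Call:
arm_command --motion '[[[0,0,0,-0.51,-0.755,-0.1,1],[0,0,0,-0.51,-0.755,-0.1,1],[0,0,0,-0.51,-0.755,-0.1,1],[0,0,0,-0.51,-0.755,-0.1,1],[0,0,0,-0.51,-0.755,-0.1,1],[0,0,0,-0.51,-0.755,-0.1,1],[0,0,0,-0.51,-0.755,-0.1,1]]]'

```text
time: 1.55
tool_pos: [0.4698, 0.0143, 0.3162]
tool_rot: [-3.141, -0.0, 3.138]
contact_force: [-0.6, 0.6, -0.9]
opening: 0.0917
```

```bash
python3 - <<'E'
from meas import *
import pickle
c=grab('wrist'); save(c,'wrist1.png'); pickle.dump(c,open('wrist1.pkl','wb')); P=cloud(c)
t=grab('top'); pickle.dump(t,open('top1.pkl','wb'))
for k,(x,y,z) in S.items():
    try: print(k,ell(c,P,x,y,z,R=.08 if k=='brush' else .06))
    except Exception as e: print(k,e)
E
python3 go.py .457 -.309 .2 90
```

```text
yellow [574.9 213.7  47.5  39.3  62.9]
blue [ 554.8 -183.2   45.9   43.4  126.4]
med [553.7 365.   82.9  48.   62.1]
token [432.9 316.5  40.1  34.6  86. ]
weight [434.   24.2  55.6  54.8   7.5]
large [ 458.6 -307.9   99.2   60.3   95.3]
small [ 548.9 -366.    63.    35.1   99.4]
brush attempt to get argmax of an empty sequence
t 1.65 pos [0.4681 0.0169 0.3162] yaw [ 1.800e+02 -1.000e-01  1.799e+02] open 0.0919 q [-0.13  0.18  1.5   0.    1.47 -1.7 ]
ROW [-0.    -0.001  0.999] [ 0.035 -1.087  0.387]
```

View pics/wrist1.png

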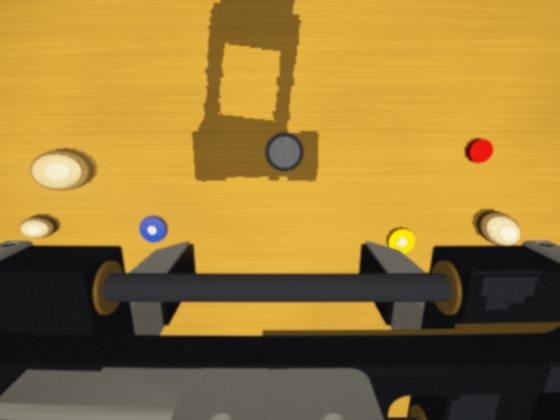

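The wrist view shows blue (153,229), yellow (402,241), large (58,171), small (37,228), medium (500,230), weight (284,152) and token (480,151). It agrees with the top camera within about 1.7 mm. I'll use the averages: row midpoint (564.3, 14.5) mm and row direction 87.0°.

```bash
python3 go.py .458 -.3087 .10 94
```

```text
t 1.65 pos [0.4681 0.0169 0.3162] yaw [ 1.800e+02 -1.000e-01  1.799e+02] open 0.0919 q [-0.13  0.18  1.5   0.    1.47 -1.7 ]
ROW [-0.    -0.001  0.955] [ 0.031 -1.086  0.72 ]
```

Call:
arm_command --motion '[[[0,0,0.955,0.03,-1.0,0.5,1],[0,0,0.955,0.03,-1.0,0.5,1],[0,0,0.955,0.03,-1.0,0.5,1],[0,0,0.955,0.03,-1.0,0.5,1],[0,0,0.955,0.03,-1.0,0.5,1],[0,0,0.955,0.03,-1.0,0.5,1],[0,0,0.955,0.03,-1.0,0.5,1],[0,0,0.955,0.03,-1.0,0.5,1]]]'

```text
time: 2.45
tool_pos: [0.4582, -0.2843, 0.1641]
tool_rot: [-3.139, -0.003, 1.934]
contact_force: [-0.3, 0.7, -0.5]
opening: 0.092
```

```bash
python3 go.py .458 -.3087 .06 94
```

```text
t 2.45 pos [ 0.4582 -0.2843  0.1641] yaw [-179.9   -0.2  110.8] open 0.092 q [-0.7   0.43  1.58 -0.    1.14 -1.06]
ROW [-0.002 -0.002  0.187] [-0.077 -0.029  0.347]
```

Call:
arm_command --motion '[[[0,0,0.187,-0.077,-0.029,0.347,1],[0,0,0.187,-0.077,-0.029,0.347,1],[0,0,0.187,-0.077,-0.029,0.347,1],[0,0,0.187,-0.077,-0.029,0.347,1]]]'

```text
time: 2.85
tool_pos: [0.4595, -0.306, 0.0621]
tool_rot: [-3.14, -0.003, 1.653]
contact_force: [-0.5, 0.5, 0.7]
opening: 0.0919
```

```bash
python3 go.py .458 -.3087 .004 94
python3 - <<'E'
from h import *
c=grab('wrist'); save(c,'wrist2.png')
E
```

```text
t 2.85 pos [ 0.4595 -0.306   0.0621] yaw [-1.799e+02 -1.000e-01  9.470e+01] open 0.0919 q [-0.73  0.57  1.65  0.    0.92 -0.81]
ROW [-0.001 -0.002  0.008] [-0.009 -0.005  0.194]
```

View pics/wrist2.png

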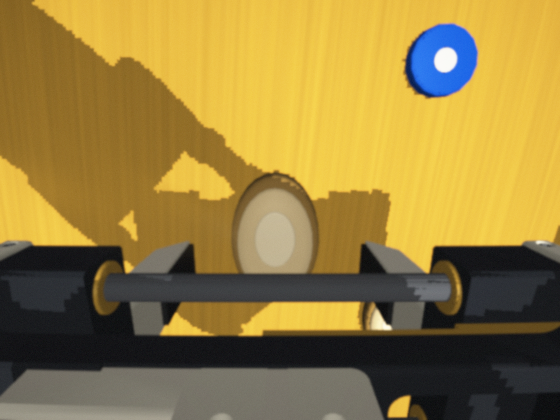

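The abalone sits centred between the fingers (col 275 against finger centre ~277) and aligned. Descend and grip.

Call:
arm_command --motion '[[[0,0,0,0,-0.004,0.1,1],[0,0,0,0,-0.004,0.192,1],[0,0,0,0,-0.004,0.192,1],[0,0,0,0,-0.004,0.192,-1],[0,0,0,0,-0.004,0.192,-1],[0,0,0,0,-0.004,0.192,-1],[0,0,0,0,-0.004,0.192,-1]]]' --grip_force 25

```text
time: 3.6
tool_pos: [0.4591, -0.3081, 0.0063]
tool_rot: [3.14, 0.001, 1.648]
contact_force: [0.1, 0.5, 0.4]
opening: 0.0645
```

```bash
python3 go.py .5591 -.0854 .06 87
```

```text
t 3.6 pos [ 0.4591 -0.3081  0.0063] yaw [1.799e+02 1.000e-01 9.440e+01] open 0.0645 q [-0.73  0.66  1.69  0.    0.79 -0.81]
ROW [0.001 0.001 0.083] [ 0.714  0.39  -0.18 ]
```

Call:
arm_command --motion '[[[0,0,0,0,0,0,-1],[0,0,0,0,0,-0.05,-1],[0,0,0,0,0,-0.18,-1],[0,0,0.083,0.7,0.39,-0.18,-1],[0,0,0.083,0.7,0.39,-0.18,-1],[0,0,0.083,0.7,0.39,-0.18,-1],[0,0,0.083,0.7,0.39,-0.18,-1],[0,0,0.083,0.7,0.39,-0.18,-1]]]'

```text
time: 4.4
tool_pos: [0.5595, -0.0867, 0.059]
tool_rot: [-3.141, -0.0, 1.519]
contact_force: [0.2, -0.2, -2.0]
opening: 0.0616
```

```bash
python3 go.py .5591 -.0854 .008 87
python3 - <<'E'
from h import *
c=grab('wrist'); save(c,'wrist3.png')
E
python3 go.py .5591 -.0854 .008 87
```

```text
t 4.4 pos [ 0.5595 -0.0867  0.059 ] yaw [-180.   -0.   87.] open 0.0616 q [-0.29  0.6   1.61  0.    0.93 -0.24]
ROW [-0. -0.  0.] [ 0.004 -0.002  0.17 ]
t 4.45 pos [ 0.5614 -0.0819  0.0591] yaw [179.9  -0.2  87.2] open 0.0615 q [-0.28  0.6   1.61  0.    0.93 -0.23]
ROW [ 0.001 -0.002  0.002] [-0.013 -0.007  0.17 ]
```

View pics/wrist3.png

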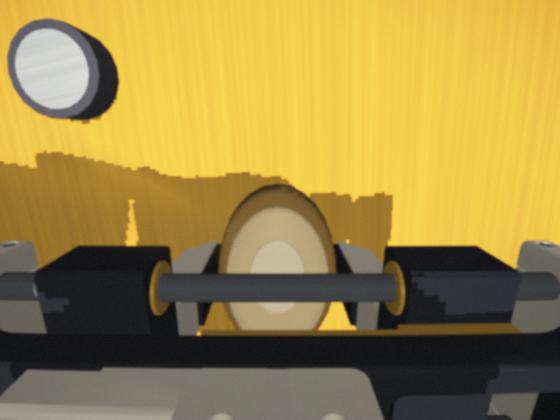

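Call:
arm_command --motion '[[[0,0,0,0,0,0,-1],[0,0,0,0,0,0,-1]]]'

```text
time: 4.65
tool_pos: [0.5586, -0.0895, 0.0588]
tool_rot: [-3.141, 0.0, 1.518]
contact_force: [-0.0, -0.2, -1.4]
opening: 0.0616
```

```bash
python3 go.py .5591 -.0854 .0065 87
```

```text
t 4.65 pos [ 0.5586 -0.0895  0.0588] yaw [-180.    0.   87.] open 0.0616 q [-0.29  0.6   1.62 -0.    0.93 -0.24]
ROW [-0.  0. -0.] [0.014 0.001 0.174]
```

Call:
arm_command --motion '[[[0,0,0,0.014,0,0.1,-1],[0,0,0,0.014,0,0.15,-1],[0,0,0,0.014,0,0.174,-1],[0,0,0,0.014,0,0.176,-1],[0,0,0,0.014,0,0.176,-1],[0,0,0,0.014,0,0.176,0.8],[0,0,0,0.014,0,0.176,0.8],[0,0,0,0.014,0,0.176,0.8]]]'

```text
time: 5.45
tool_pos: [0.5595, -0.0853, 0.0066]
tool_rot: [3.141, 0.0, 1.518]
contact_force: [-0.7, -0.5, 1.1]
opening: 0.08
```

```bash
python3 go.py .553 .365 .2 63
```

```text
t 5.45 pos [ 0.5595 -0.0853  0.0066] yaw [179.9   0.   87. ] open 0.08 q [-0.29  0.67  1.65  0.    0.82 -0.23]
ROW [ 0.001 -0.     0.266] [ 1.498 -0.101 -0.645]
```

Call:
arm_command --motion '[[[0,0,0,0,0,-0.16,1],[0,0,0,0,0,-0.3,1],[0,0,0.266,1,-0.1,-0.6,1],[0,0,0.266,1,-0.1,-0.6,1],[0,0,0.266,1,-0.1,-0.6,1],[0,0,0.266,1,-0.1,-0.6,1],[0,0,0.266,1,-0.1,-0.6,1],[0,0,0.266,1,-0.1,-0.6,1]]]'

```text
time: 6.25
tool_pos: [0.5457, 0.1979, 0.1812]
tool_rot: [3.141, -0.0, 1.1]
contact_force: [1.2, -0.2, -0.2]
opening: 0.0919
```

```bash
python3 - <<'E'
from meas import *
import pickle
c=grab('top'); save(c,'top2.png'); P=cloud(c); pickle.dump(c,open('top2.pkl','wb'))
print('large',ell(c,P,.559,-.085,.02),'blue',ell(c,P,.553,-.185,.012),'med',ell(c,P,*S['med']))
t=pickle.load(open('top0.pkl','rb'))['image'][:,:,::-1]
a=cv2.resize(t[150:260,90:220],None,fx=5,fy=5,interpolation=cv2.INTER_CUBIC); cv2.imwrite('pics/jug.png',a)
w=grab('wrist'); save(w,'wrist4.png'); pickle.dump(w,open('wrist4.pkl','wb'))
E
python3 go.py .5441 .3695 .2 63
```

```text
t 6.3 pos [0.5457 0.2053 0.1838] yaw [179.9  -0.4  63.3] open 0.092 q [0.23 0.48 1.43 0.   1.23 0.69]
ROW [ 0.001 -0.004  0.003] [ 0.487 -0.251 -0.051]Traceback (most recent call last):
  File "<stdin>", line 4, in <module>
  File "meas.py", line 18, in ell
    n,l,st,ce=cv2.connectedComponentsWithStats(m); i=1+np.argmax(st[1:,4]); m=(l==i).astype(np.uint8)
                                                       ~~~~~~~~~^^^^^^^^^^
    return _wrapfunc(a, 'argmax', axis=axis, out=out, **kwds)
    return bound(*args, **kwds)
ValueError: attempt to get argmax of an empty sequence
```

Something (probably the arm) is covering one object in the top view. I'll make the measurement tolerate missing objects and look again.

```bash
cat >> meas.py <<'E'
_ell=ell
def ell(*a,**k):
    try: return _ell(*a,**k)
    except Exception as e: return 'hidden'
E
python3 - <<'E'
from meas import *
import pickle
c=pickle.load(open('top1.pkl','rb')) 
t=pickle.load(open('top0.pkl','rb'))['image'][:,:,::-1]
a=cv2.resize(t[150:260,90:220],None,fx=5,fy=5,interpolation=cv2.INTER_CUBIC); cv2.imwrite('pics/jug.png',a)
w=grab('wrist'); save(w,'wrist4.png'); pickle.dump(w,open('wrist4.pkl','wb'))
E
```

```text
(no output)
```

View pics/jug.png

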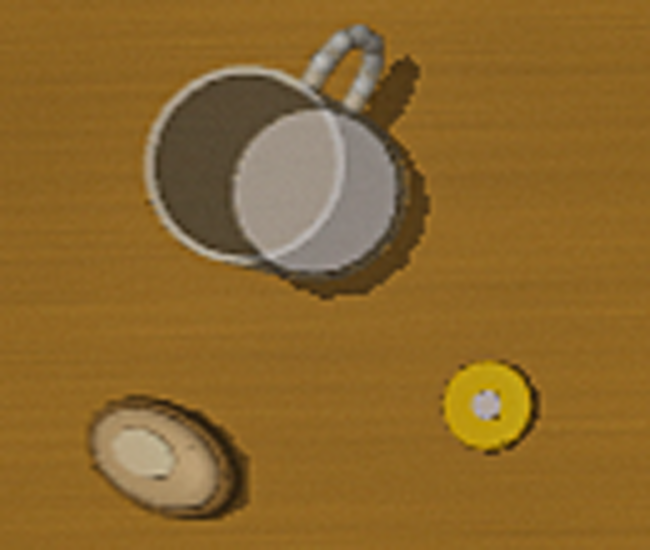

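View pics/top2.png

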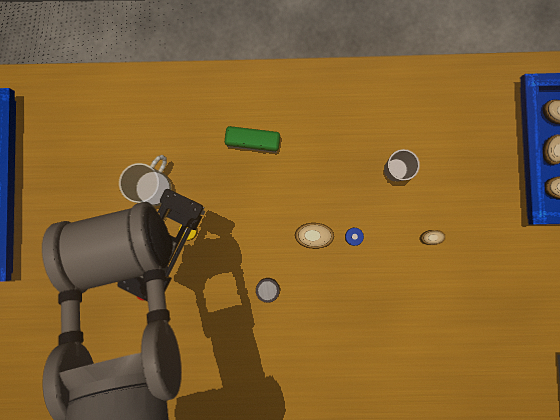

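View pics/wrist4.png

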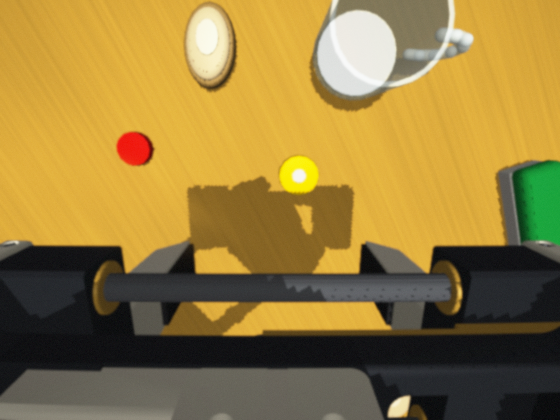

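Top2: the large abalone is at (315,235), next to the blue marker at (354,237). In the wrist view the medium's long axis is aligned with tool x, and the jug's edge is ~100 mm away across the jaws. The body reaches 95 mm, so I grip with the TCP shifted 12 mm away from the jug.

```bash
python3 - <<'E'
from meas import *
import pickle
c=pickle.load(open('top2.pkl','rb')); P=cloud(c)
print('large',ell(c,P,.559,-.085,.02,R=.055),'blue',ell(c,P,.553,-.185,.012,R=.04),'weight',ell(c,P,*S['weight']))
c=pickle.load(open('wrist4.pkl','rb')); P=cloud(c)
for k in('yellow','med','token'): print(k,ell(c,P,*S[k]))
E
python3 go.py .5423 .3704 .12 63
```

```text
large [557.3 -88.9  92.   60.6  87. ] blue [ 553.1 -184.7   43.6   42.6  102.9] weight [432.6  23.7  56.1  54.4 156.4]
yellow [576.9 215.2  43.1  42.8  81.8]
med [555.4 366.3  76.9  50.   60.6]
token [435.4 318.9  37.8  35.6 156.7]
t 6.35 pos [0.5461 0.2019 0.1827] yaw [179.8  -0.3  63.4] open 0.0917 q [0.22 0.48 1.43 0.   1.22 0.69]
ROW [ 0.002 -0.003  0.004] [ 0.496 -0.264  0.21 ]
```

```bash
python3 go.py .5428 .372 .12 62
```

```text
t 6.35 pos [0.5461 0.2019 0.1827] yaw [179.8  -0.3  63.4] open 0.0917 q [0.22 0.48 1.43 0.   1.22 0.69]
ROW [ 0.002 -0.003  0.015] [ 0.501 -0.265  0.211]
```

Call:
arm_command --motion '[[[0,0,0.015,0.5,-0.265,0.21,1],[0,0,0.015,0.5,-0.265,0.21,1],[0,0,0.015,0.5,-0.265,0.21,1],[0,0,0.015,0.5,-0.265,0.21,1],[0,0,0.015,0.5,-0.265,0.21,1],[0,0,0.015,0.5,-0.265,0.21,1],[0,0,0.015,0.5,-0.265,0.21,1]]]'

```text
time: 7.05
tool_pos: [0.5439, 0.3643, 0.1178]
tool_rot: [3.141, -0.0, 1.075]
contact_force: [0.3, 0.2, 0.4]
opening: 0.0916
```

```bash
python3 - <<'E'
from meas import *
w=grab('wrist'); save(w,'wrist5.png'); P=cloud(w); print('med',ell(w,P,*S['med']))
E
python3 go.py .5428 .372 .06 62
```

```text
med [555.  368.2  77.2  48.4  59.5]
t 7.1 pos [0.5441 0.3642 0.118 ] yaw [180.   -0.   61.6] open 0.0918 q [ 0.47  0.67  1.28 -0.    1.19  0.97]
ROW [ 0.    -0.    -0.005] [ 0.021 -0.016  0.193]
```

View pics/wrist5.png

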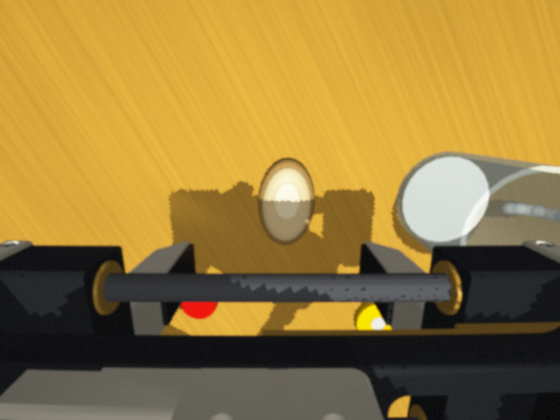

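```bash
python3 go.py .5440 .3733 .006 61
```

```text
t 7.1 pos [0.5441 0.3642 0.118 ] yaw [180.   -0.   61.6] open 0.0918 q [ 0.47  0.67  1.28 -0.    1.19  0.97]
ROW [ 0.    -0.     0.006] [ 0.026 -0.015  0.373]
```

Call:
arm_command --motion '[[[0,0,0.006,0.026,-0.015,0.1,1],[0,0,0.006,0.026,-0.015,0.2,1],[0,0,0.006,0.026,-0.015,0.3,1],[0,0,0.006,0.026,-0.015,0.37,1],[0,0,0.006,0.026,-0.015,0.37,1]]]'

```text
time: 7.6
tool_pos: [0.5418, 0.3724, 0.0037]
tool_rot: [-3.139, 0.005, 1.065]
contact_force: [-1.3, -0.4, -0.7]
opening: 0.0915
```

Call:
arm_command --motion '[[[0,0,0,0,0,0,0.3],[0,0,0,0,0,0,0],[0,0,0,0,0,0,-1],[0,0,0,0,0,0,-1],[0,0,0,0,0,0,-1],[0,0,0,0,0,0,-1],[0,0,0,0,0,0,-1],[0,0,0,0,0,0,-1]]]' --grip_force 20

```text
time: 8.4
tool_pos: [0.5434, 0.3748, 0.0068]
tool_rot: [3.141, -0.001, 1.067]
contact_force: [-0.4, -2.2, 4.9]
opening: 0.0493
```

```bash
python3 go.py .5643 .0145 .08 87
```

```text
t 8.4 pos [0.5434 0.3748 0.0068] yaw [180.   -0.   61.1] open 0.0493 q [ 0.49  0.81  1.35 -0.    0.98  0.99]
ROW [ 0.    -0.    -0.287] [-1.018  0.641 -0.244]
```

Call:
arm_command --motion '[[[0,0,0,0,0,-0.05,-1],[0,0,0,0,0,-0.15,-1],[0,0,0,-0.01,0,-0.24,-1],[0,0,-0.287,-0.98,0.64,-0.24,-1],[0,0,-0.287,-0.98,0.64,-0.24,-1],[0,0,-0.287,-0.98,0.64,-0.24,-1],[0,0,-0.287,-0.98,0.64,-0.24,-1],[0,0,-0.287,-0.98,0.64,-0.24,-1]]]'

```text
time: 9.2
tool_pos: [0.5606, 0.126, 0.0788]
tool_rot: [-3.141, -0.0, 1.519]
contact_force: [1.1, -0.1, -0.2]
opening: 0.0492
```

Call:
arm_command --motion '[[[0,0,0,0,0,0,-1],[0,0,0,0,0,0,-1],[0,0,0,0,0,0,-1],[0,0,0,0,0,0,-1],[0,0,0,0,0,0,-1],[0,0,0,0,0,0,-1]]]'

```text
time: 9.8
tool_pos: [0.5609, 0.1285, 0.0781]
tool_rot: [-3.141, -0.0, 1.519]
contact_force: [0.1, 0.5, 0.3]
opening: 0.0497
```

```bash
python3 - <<'E'
from meas import *
w=grab('wrist'); save(w,'wrist6.png')
E
python3 go.py .5643 .0145 .0068 87
```

```text
t 9.85 pos [0.561  0.1283 0.0781] yaw [-180.   -0.   87.] open 0.0495 q [0.09 0.59 1.57 0.   0.99 0.14]
ROW [-0. -0.  0.] [-0.378  0.031  0.238]
```

View pics/wrist6.png

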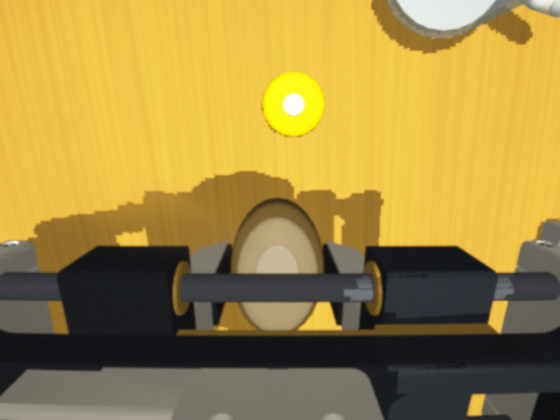

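Call:
arm_command --motion '[[[0,0,0,-0.378,0.03,0,-1],[0,0,0,-0.378,0.03,0,-1],[0,0,0,-0.378,0.03,0,-1],[0,0,0,-0.378,0.03,0.08,-1],[0,0,0,-0.378,0.03,0.16,-1],[0,0,0,-0.378,0.03,0.21,-1],[0,0,0,-0.378,0.03,0.232,-1],[0,0,0,-0.378,0.03,0.232,-1]]]'

```text
time: 10.65
tool_pos: [0.5639, 0.0143, 0.0081]
tool_rot: [-3.14, -0.0, 1.518]
contact_force: [-0.4, -0.1, -0.8]
opening: 0.0499
```

```bash
python3 go.py .5643 .0145 .0068 87
```

```text
t 10.65 pos [0.5639 0.0143 0.0081] yaw [-179.9   -0.    87. ] open 0.0499 q [-0.11  0.67  1.65  0.    0.82 -0.06]
ROW [-0.001 -0.    -0.   ] [0.001 0.001 0.004]
```

Call:
arm_command --motion '[[[0,0,0,0,0,0.005,-1],[0,0,0,0,0,0.005,-1],[0,0,0,0,0,0.005,0.7],[0,0,0,0,0,0.005,0.7],[0,0,0,0,0,0.005,0.7],[0,0,0,0,0,-0.1,0.7],[0,0,0,0,0,-0.3,0.7],[0,0,0,-0.3,0,-0.45,0.7]]]'

```text
time: 11.45
tool_pos: [0.5634, -0.0258, 0.1183]
tool_rot: [3.137, -0.001, 1.523]
contact_force: [0.4, -0.8, 0.0]
opening: 0.0784
```

```bash
python3 go.py .548 -.3675 .12 95
```

```text
t 11.45 pos [ 0.5634 -0.0258  0.1183] yaw [ 1.797e+02 -1.000e-01  8.720e+01] open 0.0784 q [-0.18  0.52  1.57  0.    1.05 -0.14]
ROW [ 0.003 -0.    -0.086] [-1.14   0.003 -0.007]
```

Call:
arm_command --motion '[[[0,0,-0.086,-1,0,0,1],[0,0,-0.086,-1,0,0,1],[0,0,-0.086,-1,0,0,1],[0,0,-0.086,-1,0,0,1],[0,0,-0.086,-1,0,0,1],[0,0,-0.086,-1,0,0,1],[0,0,-0.086,-1,0,0,1],[0,0,-0.086,-1,0,0,1]]]'

```text
time: 12.25
tool_pos: [0.5453, -0.3294, 0.1143]
tool_rot: [-3.141, -0.001, 1.65]
contact_force: [-0.3, 0.8, -0.1]
opening: 0.0919
```

```bash
python3 - <<'E'
from meas import *
w=grab('wrist'); save(w,'wrist7.png'); P=cloud(w); print('small',ell(w,P,*S['small'],R=.045),'blue',ell(w,P,*S['blue'],R=.03),'large',ell(w,P,.558,-.087,.02,R=.055))
c=grab('top'); save(c,'top3.png'); P=cloud(c)
print('large',ell(c,P,.559,-.085,.02,R=.055),'med',ell(c,P,.564,.014,.018,R=.05),'blue',ell(c,P,.553,-.185,.012,R=.03),'yellow',ell(c,P,*S['yellow'],R=.04),'weight',ell(c,P,*S['weight']))
E
python3 go.py .548 -.3675 .06 95
```

```text
small [ 549.3 -365.2   51.8   36.    94.4] blue [ 555.4 -186.2   43.7   43.1   66. ] large hidden
large [557.4 -88.9  91.9  60.7  86.9] med [562.5  11.   76.4  49.   87.2] blue [ 553.1 -184.8   43.6   42.5  103.6] yellow [574.4 212.5  43.2  42.5 115.7] weight [432.7  23.7  56.3  54.3 157.1]
t 12.35 pos [ 0.5459 -0.3272  0.1145] yaw [-1.80e+02 -1.00e-01  9.47e+01] open 0.0916 q [-0.66  0.64  1.34  0.    1.16 -0.74]
ROW [-0.    -0.001 -0.003] [-0.135 -0.004  0.182]
```

View pics/wrist7.png

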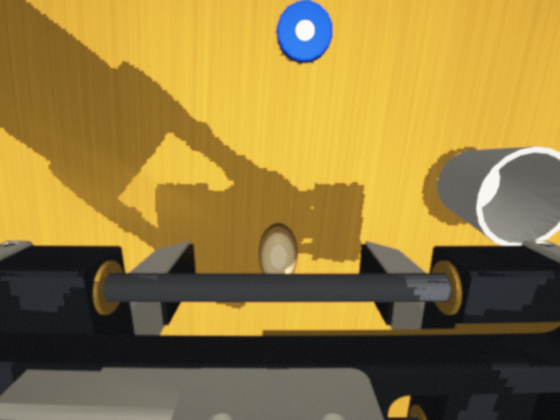

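View pics/top3.png

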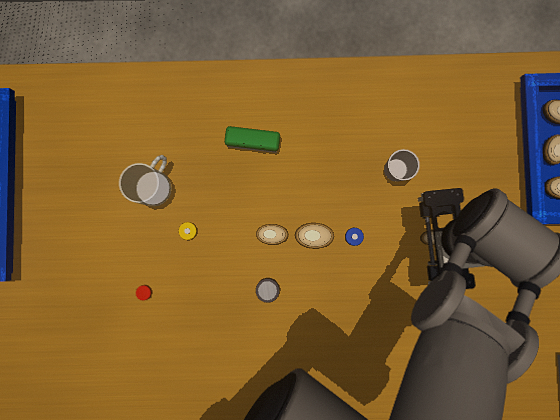

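Top3: large is at (315,235) and medium at (272,234). In the top frame they are ~3.5 mm and ~3 mm short of their slots along the row, toward blue. I'll mend both after the small one. Now the small abalone.

Call:
arm_command --motion '[[[0,0,0,-0.136,0.008,0.1,0.7],[0,0,0,-0.136,0.008,0.18,0.6],[0,0,0,-0.136,0.008,0.18,0.6],[0,0,0,-0.136,0.008,0.26,0.6],[0,0,0,-0.136,0.008,0.34,0.6],[0,0,0,-0.136,0.008,0.37,0.6],[0,0,0,-0.136,0.008,0.37,0.6]]]'

```text
time: 13.05
tool_pos: [0.5517, -0.3672, 0.0035]
tool_rot: [-3.14, -0.002, 1.654]
contact_force: [-0.2, -0.8, -0.8]
opening: 0.0735
```

```bash
python3 go.py .549 -.368 .0045 94.5
```

```text
t 13.05 pos [ 0.5517 -0.3672  0.0035] yaw [-1.799e+02 -1.000e-01  9.480e+01] open 0.0735 q [-0.7   0.81  1.34  0.    0.99 -0.79]
ROW [-0.001 -0.001  0.003] [-0.002 -0.009 -0.003]
```

Call:
arm_command --motion '[[[0,0,0,-0.002,-0.007,-0.003,0.6],[0,0,0,-0.002,-0.007,-0.003,-1],[0,0,0,-0.002,-0.007,-0.003,-1],[0,0,0,-0.002,-0.007,-0.003,-1],[0,0,0,-0.002,-0.007,-0.003,-1],[0,0,0,-0.002,-0.007,-0.003,-1],[0,0,0,-0.002,-0.007,-0.003,-1]]]' --grip_force 20

```text
time: 13.75
tool_pos: [0.5497, -0.3696, 0.0046]
tool_rot: [3.142, -0.0, 1.653]
contact_force: [-0.3, 0.0, 1.1]
opening: 0.0358
```

```bash
python3 go.py .5705 .1150 .1 87
```

```text
t 13.75 pos [ 0.5497 -0.3696  0.0046] yaw [180.   -0.   94.7] open 0.0358 q [-0.71  0.81  1.34  0.    0.99 -0.79]
ROW [ 0.    -0.     0.086] [ 1.604  0.202 -0.318]
```

Call:
arm_command --motion '[[[0,0,0,0,0,-0.1,-1],[0,0,0,0,0,-0.25,-1],[0,0,0.086,0.9,0.1,-0.32,-1],[0,0,0.086,0.9,0.1,-0.32,-1],[0,0,0.086,0.9,0.1,-0.32,-1],[0,0,0.086,0.9,0.1,-0.32,-1],[0,0,0.086,0.9,0.1,-0.32,-1],[0,0,0.086,0.9,0.1,-0.32,-1]]]'

```text
time: 14.55
tool_pos: [0.557, -0.094, 0.101]
tool_rot: [-3.141, -0.001, 1.52]
contact_force: [-0.4, -0.1, -0.2]
opening: 0.0356
```

```bash
python3 go.py .5705 .1134 .06 87
```

```text
t 14.55 pos [ 0.557 -0.094  0.101] yaw [-1.80e+02 -1.00e-01  8.71e+01] open 0.0356 q [-0.3   0.54  1.58  0.    1.02 -0.25]
ROW [-0.    -0.001  0.001] [0.693 0.01  0.137]
```

Call:
arm_command --motion '[[[0,0,0,0.69,0.01,0,-1],[0,0,0,0.69,0.01,0,-1],[0,0,0,0.69,0.01,0,-1],[0,0,0,0.69,0.01,0,-1],[0,0,0,0.69,0.01,0.1,-1],[0,0,0,0.69,0.01,0.2,-1],[0,0,0,0.69,0.01,0.2,-1],[0,0,0,0.69,0.01,0.2,-1]]]'

```text
time: 15.35
tool_pos: [0.5713, 0.1083, 0.0407]
tool_rot: [-3.141, 0.0, 1.517]
contact_force: [-0.3, 0.1, -0.0]
opening: 0.0357
```

```bash
python3 go.py .5705 .1134 .0046 87
```

```text
t 15.35 pos [0.5713 0.1083 0.0407] yaw [-179.9    0.    86.9] open 0.0357 q [0.06 0.65 1.58 0.   0.92 0.11]
ROW [-0.001  0.    -0.001] [ 0.017 -0.003  0.12 ]
```

Call:
arm_command --motion '[[[0,0,0,0.017,-0.003,0.05,-1],[0,0,0,0.017,-0.003,0.09,-1],[0,0,0,0.017,-0.003,0.118,-1],[0,0,0,0.017,-0.003,0.121,-1],[0,0,0,0.017,-0.003,0.121,-1]]]'

```text
time: 15.85
tool_pos: [0.5711, 0.1133, 0.0046]
tool_rot: [3.141, -0.0, 1.517]
contact_force: [1.0, -0.7, -0.9]
opening: 0.0357
```

```bash
python3 go.py .5705 .1134 .0046 87
```

```text
t 15.85 pos [0.5711 0.1133 0.0046] yaw [180.   -0.   86.9] open 0.0357 q [0.06 0.7  1.6  0.   0.84 0.12]
ROW [ 0.    -0.    -0.001] [ 0.    -0.002  0.   ]
```

Call:
arm_command --motion '[[[0,0,0,0,0,0,0.3],[0,0,0,0,0,0,0.3],[0,0,0,0,0,0,0.3],[0,0,0,0,0,-0.1,0.3],[0,0,0,0,0,-0.25,0.3],[0,0,0,0,-0.15,-0.4,0.5],[0,0,-0.3,0,-0.3,-0.5,0.5],[0,0,-0.3,0,-0.4,-0.5,0.5]]]'

```text
time: 16.65
tool_pos: [0.4514, 0.1201, 0.1571]
tool_rot: [3.136, 0.001, 1.823]
contact_force: [0.1, 0.9, 0.5]
opening: 0.0685
```

```bash
python3 go.py .41 .04 .16 177
```

```text
t 16.65 pos [0.4514 0.1201 0.1571] yaw [179.7   0.  104.5] open 0.0685 q [ 0.1   0.31  1.79  0.    1.04 -0.16]
ROW [ 0.003  0.003 -0.806] [-0.224 -0.2   -0.011]
```

Call:
arm_command --motion '[[[0,0,-0.8,-0.22,-0.2,0,0.8],[0,0,-0.8,-0.22,-0.2,0,0.8],[0,0,-0.8,-0.22,-0.2,0,0.8],[0,0,-0.8,-0.22,-0.2,0,0.8],[0,0,-0.8,-0.22,-0.2,0,0.8],[0,0,-0.8,-0.22,-0.2,0,0.8],[0,0,-0.8,-0.22,-0.2,0,0.8],[0,0,-0.8,-0.22,-0.2,0,0.8]]]'

```text
time: 17.45
tool_pos: [0.4089, 0.0414, 0.1545]
tool_rot: [3.141, 0.0, 2.992]
contact_force: [0.4, 0.4, -0.5]
opening: 0.0827
```

```bash
cat >> meas.py <<'E'
def dots(c):
    """white-dot / coloured-disc centres of the markers, projected at z=.012"""
    hsv=cv2.cvtColor(c['image'],cv2.COLOR_RGB2HSV); out={}
    for k,lo,hi in(('yellow',(24,150,130),(35,255,255)),('blue',(105,120,60),(125,255,255))):
        m=cv2.morphologyEx(cv2.inRange(hsv,lo,hi),cv2.MORPH_OPEN,np.ones((3,3),np.uint8))
        P=cloud(c); m[np.hypot(P[...,0]-S[k][0],P[...,1]-S[k][1])>.05]=0
        cs,_=cv2.findContours(m,cv2.RETR_EXTERNAL,cv2.CHAIN_APPROX_NONE)
        if not cs: continue
        p=(plane(c,max(cs,key=cv2.contourArea).reshape(-1,2),.012)[:,:2]*1000).astype(np.float32); e=cv2.fitEllipse(p)
        out[k]=np.round([*e[0],*e[1]],1)
    return out
def row(n,f=None):
    c=grab(n); P=cloud(c)
    if f: save(c,f)
    print(n,dots(c))
    for k,a in dict(blue=(*S['blue'],.03),yellow=(*S['yellow'],.03),large=(.559,-.085,.02,.052),med=(.564,.014,.018,.048),small=(.569,.114,.016,.04),weight=(*S['weight'],.05)).items(): print(' ',k,ell(c,P,*a))
E
python3 - <<'E'
from meas import *
row('top','top4.png'); row('wrist','wrist8.png')
E
python3 go.py .41 .04 .16 177
```

```text
top {'yellow': array([575.2, 213. ,  33.1,  35.9]), 'blue': array([ 553.4, -184.7,   39.4,   39.8])}
  blue [ 553.3 -184.6   43.1   42.1  101.7]
  yellow [574.5 212.3  43.5  42.8  89.7]
  large [557.3 -88.9  92.   60.6  87. ]
  med [562.4  11.1  76.4  48.8  86.9]
  small [569.  112.6  56.4  35.2  85.4]
  weight [432.7  23.7  56.3  54.3 157.1]
wrist {}
  blue hidden
  yellow hidden
  large [537.6 -68.8  56.4  22.8  79.3]
  med [546.1  14.5  74.   22.7  87.1]
  small [559.6 111.3  52.1  23.   82.1]
  weight [431.9  25.   59.6  54.9 163.8]
t 17.55 pos [0.4089 0.0413 0.1545] yaw [180.    0.  171.1] open 0.0824 q [-0.09  0.22  1.92  0.    1.   -1.5 ]
ROW [ 0.     0.    -0.065] [-0.004 -0.004 -0.018]
```

View pics/top4.png

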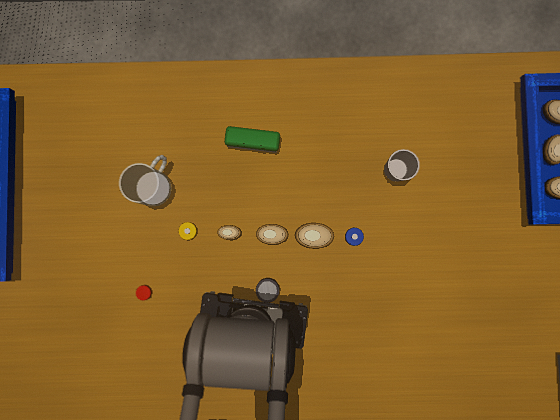

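View pics/wrist8.png

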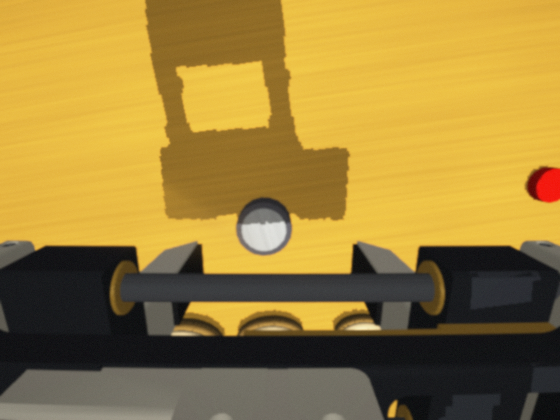

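Top4 shows the row from yellow (188,231) through small (229,232), medium (272,234) and large (315,235) to blue (354,237). Relative to the slots, large is off by −3.0 along / −1.2 mm across, medium −2.9 / −1.6, small −1.3 / −0.4. I'll mend large and medium by regripping and shifting ~3 mm.

```bash
python3 go.py .5639 .0143 .08 87
```

```text
t 17.55 pos [0.4089 0.0413 0.1545] yaw [180.    0.  171.1] open 0.0824 q [-0.09  0.22  1.92  0.    1.   -1.5 ]
ROW [0.    0.    0.935] [-0.524 -0.01   0.248]
```

Call:
arm_command --motion '[[[0,0,0.935,-0.524,-0.01,0.1,1],[0,0,0.935,-0.524,-0.01,0.1,1],[0,0,0.935,-0.524,-0.01,0.1,1],[0,0,0.935,-0.524,-0.01,0.1,1],[0,0,0.935,-0.524,-0.01,0.1,1],[0,0,0.935,-0.524,-0.01,0.1,1],[0,0,0.935,-0.524,-0.01,0.1,1],[0,0,0.935,-0.524,-0.01,0.1,1]]]'

```text
time: 18.35
tool_pos: [0.5636, 0.014, 0.1242]
tool_rot: [-3.141, -0.0, 1.775]
contact_force: [-0.2, -0.5, 0.3]
opening: 0.0917
```

```bash
python3 go.py .5639 .0143 .06 87
```

```text
t 18.35 pos [0.5636 0.014  0.1242] yaw [-180.    -0.   101.7] open 0.0917 q [-0.11  0.51  1.56  0.    1.07 -0.32]
ROW [-0.    -0.     0.163] [0.001 0.001 0.214]
```

Call:
arm_command --motion '[[[0,0,0.163,0.001,0.001,0.12,1],[0,0,0.163,0.001,0.001,0.214,1],[0,0,0.163,0.001,0.001,0.3,1],[0,0,0.163,0.001,0.001,0.385,0.5],[0,0,0.163,0.001,0.001,0.388,-1],[0,0,0.163,0.001,0.001,0.388,-1],[0,0,0.163,0.001,0.001,0.388,-1],[0,0,0.163,0.001,0.001,0.388,-1]]]' --grip_force 20

```text
time: 19.15
tool_pos: [0.5649, 0.0143, 0.0094]
tool_rot: [3.139, 0.0, 1.529]
contact_force: [-0.1, 0.8, -0.2]
opening: 0.0566
```

```bash
python3 go.py .5655 .0173 .0068 87
```

```text
t 19.15 pos [0.5649 0.0143 0.0094] yaw [179.8   0.   87.6] open 0.0566 q [-0.11  0.67  1.65  0.    0.82 -0.07]
ROW [0.002 0.    0.007] [0.01  0.001 0.009]
```

Call:
arm_command --motion '[[[0,0,0,0,0,0,-1],[0,0,0,0,0,0,-1],[0,0,0,0,0,0,-1]]]'

```text
time: 19.45
tool_pos: [0.5647, 0.0143, 0.0091]
tool_rot: [3.139, 0.0, 1.529]
contact_force: [-0.7, 0.4, 6.7]
opening: 0.0494
```

```bash
python3 go.py .5655 .0173 .0068 87
```

```text
t 19.45 pos [0.5647 0.0143 0.0091] yaw [179.9   0.   87.6] open 0.0494 q [-0.11  0.67  1.65  0.    0.82 -0.07]
ROW [0.001 0.    0.007] [0.01  0.002 0.008]
```

Call:
arm_command --motion '[[[0,0,0,0,0,-0.015,-1],[0,0,0.007,0.01,0.002,-0.015,-1],[0,0,0.007,0.01,0.002,-0.015,-1],[0,0,0.007,0.01,0.002,0,-1],[0,0,0.007,0.01,0.002,0.001,-1],[0,0,0.007,0.01,0.002,0.001,-1],[0,0,0.007,0.01,0.002,0.001,0.7],[0,0,0.007,0.01,0.002,0.001,0.7]]]'

```text
time: 20.25
tool_pos: [0.5645, 0.0173, 0.0073]
tool_rot: [-3.141, -0.0, 1.519]
contact_force: [0.0, -0.2, -0.3]
opening: 0.0614
```

Call:
arm_command --motion '[[[0,0,0,0,0,-0.02,0.8],[0,0,0,0,0,-0.17,1],[0,0,0,-0.1,0,-0.2,1],[0,0,0,-0.25,-0.01,-0.2,1],[0,0,0,-0.343,-0.02,-0.2,1],[0,0,0,-0.343,-0.02,-0.2,1],[0,0,0,-0.343,-0.02,-0.2,1]]]'

```text
time: 20.95
tool_pos: [0.5532, -0.0855, 0.0677]
tool_rot: [-3.141, -0.0, 1.517]
contact_force: [-0.2, -0.2, 1.5]
opening: 0.0916
```

```bash
python3 go.py .5595 -.0853 .0068 87
```

```text
t 20.95 pos [ 0.5532 -0.0855  0.0677] yaw [-180.    -0.    86.9] open 0.0916 q [-0.29  0.58  1.63  0.    0.94 -0.24]
ROW [-0.    -0.    -0.001] [0.002 0.021 0.203]
```

Call:
arm_command --motion '[[[0,0,0,0,0.021,0.06,1],[0,0,0,0,0.021,0.12,1],[0,0,0,0,0.021,0.18,1],[0,0,0,0,0.021,0.2,0.7],[0,0,0,0,0.021,0.2,-1],[0,0,0,0,0.021,0.2,-1],[0,0,0,0,0.021,0.2,-1],[0,0,0,0,0.021,0.2,-1]]]' --grip_force 25

```text
time: 21.75
tool_pos: [0.5602, -0.0854, 0.0085]
tool_rot: [3.14, 0.0, 1.519]
contact_force: [-0.7, 1.1, 2.3]
opening: 0.0617
```

Call:
arm_command --motion '[[[0,0,0,0,0,0,-1],[0,0,0,0,0,0,-1]]]'

```text
time: 21.95
tool_pos: [0.5602, -0.0854, 0.0085]
tool_rot: [3.14, 0.0, 1.519]
contact_force: [-0.4, 1.4, 6.6]
opening: 0.0616
```

```bash
python3 go.py .5605 -.0823 .0068 87
```

```text
t 21.95 pos [ 0.5602 -0.0854  0.0085] yaw [179.9   0.   87. ] open 0.0616 q [-0.29  0.67  1.65  0.    0.82 -0.23]
ROW [0.001 0.    0.   ] [0.01  0.001 0.006]
```

Call:
arm_command --motion '[[[0,0,0,0,0,-0.015,-1],[0,0,0,0.01,0.001,-0.015,-1],[0,0,0,0.01,0.001,-0.015,-1],[0,0,0,0.01,0.001,0,-1],[0,0,0,0.01,0.001,0.002,-1],[0,0,0,0.01,0.001,0.002,-1],[0,0,0,0.01,0.001,0.002,0.8],[0,0,0,0.01,0.001,0.002,0.8]]]'

```text
time: 22.75
tool_pos: [0.56, -0.0825, 0.0067]
tool_rot: [-3.141, -0.0, 1.519]
contact_force: [0.2, -0.9, 0.8]
opening: 0.0732
```

Call:
arm_command --motion '[[[0,0,0,0,0,0,1],[0,0,0,0,0,-0.1,1],[0,0,0,0,0,-0.27,1],[0,0,0,0.1,-0.1,-0.4,0.8],[0,0,-0.95,0.3,-0.45,-0.4,0.8],[0,0,-0.95,0.3,-0.45,-0.4,0.8],[0,0,-0.95,0.3,-0.45,-0.4,0.8],[0,0,-0.95,0.3,-0.45,-0.4,0.8]]]'

```text
time: 23.55
tool_pos: [0.4264, 0.0163, 0.127]
tool_rot: [-3.14, -0.002, 2.127]
contact_force: [0.6, -1.1, 0.5]
opening: 0.0825
```

```bash
python3 go.py .434 .0245 .10 177
```

```text
t 23.55 pos [0.4264 0.0163 0.127 ] yaw [-1.799e+02 -1.000e-01  1.219e+02] open 0.0825 q [-0.14  0.29  1.92  0.    0.94 -0.7 ]
ROW [-0.    -0.002 -0.613] [0.01  0.036 0.09 ]
```

Call:
arm_command --motion '[[[0,0,-0.613,0.01,0.035,0.09,0.8],[0,0,-0.613,0.01,0.035,0.09,0.8],[0,0,-0.613,0.01,0.035,0.09,0.8],[0,0,-0.613,0.01,0.035,0.09,0.8],[0,0,-0.613,0.01,0.035,0.09,0.8],[0,0,-0.613,0.01,0.035,0.09,0.8],[0,0,-0.613,0.01,0.035,0.09,0.8],[0,0,-0.613,0.01,0.035,0.09,0.8]]]'

```text
time: 24.35
tool_pos: [0.4373, 0.0224, 0.0998]
tool_rot: [3.141, -0.0, 3.082]
contact_force: [-0.3, -0.0, 1.0]
opening: 0.0828
```

```bash
python3 - <<'E'
from meas import *
row('top','top5.png')
w=grab('wrist'); save(w,'wrist9.png'); P=cloud(w); print('weight',ell(w,P,*S['weight']))
E
python3 go.py .4335 .0243 .004 177
```

```text
top {'yellow': array([575.1, 213.1,  33.4,  36. ]), 'blue': array([ 553.4, -184.8,   39.6,   39.8])}
  blue [ 553.2 -184.8   43.3   42.4   83.2]
  yellow [574.5 212.5  43.2  42.7 124.1]
  large [558.2 -86.1  92.5  60.4  86.6]
  med [562.8  13.9  76.   48.9  86.3]
  small [569.  112.4  55.9  35.1  85.2]
  weight [455.1  21.6  36.8  10.3  84.6]
weight [432.6  24.5  57.8  54.6 179. ]
t 24.45 pos [0.4373 0.0224 0.0999] yaw [180.   -0.  176.4] open 0.0829 q [-0.12  0.35  1.93  0.    0.87 -1.63]
ROW [ 0.    -0.    -0.006] [0.013 0.005 0.32 ]
```

View pics/wrist9.png

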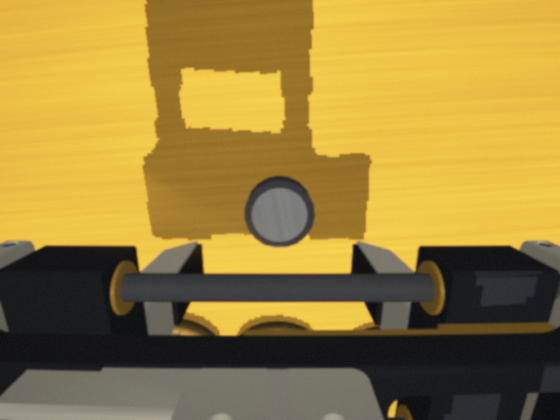

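The wrist view shows the weight at (279,211), centred between the fingers. In the top frame the row is now within ~1.5 mm of its slots. Gripping the weight.

Call:
arm_command --motion '[[[0,0,-0.006,0.013,0.005,0.1,0.8],[0,0,-0.006,0.013,0.005,0.2,0.8],[0,0,-0.006,0.013,0.005,0.28,0.8],[0,0,-0.006,0.013,0.005,0.315,0.8],[0,0,-0.006,0.013,0.005,0.315,-1],[0,0,-0.006,0.013,0.005,0.315,-1],[0,0,-0.006,0.013,0.005,0.315,-1],[0,0,-0.006,0.013,0.005,0.315,-1]]]' --grip_force 35

```text
time: 25.25
tool_pos: [0.4343, 0.0241, 0.0064]
tool_rot: [3.142, 0.002, 3.091]
contact_force: [1.1, 0.7, 3.2]
opening: 0.0554
```

Call:
arm_command --motion '[[[0,0,0,0,0,0,-1],[0,0,0,0,0,0,-1]]]'

```text
time: 25.45
tool_pos: [0.4343, 0.0241, 0.0064]
tool_rot: [3.142, 0.002, 3.091]
contact_force: [-1.2, 1.3, 7.5]
opening: 0.0548
```

```bash
python3 go.py .6655 .0093 .09 177
```

```text
t 25.45 pos [0.4343 0.0241 0.0064] yaw [1.800e+02 1.000e-01 1.771e+02] open 0.0548 q [-0.12  0.52  2.02  0.    0.6  -1.64]
ROW [0.    0.001 0.001] [-0.773 -0.01  -0.277]
```

Call:
arm_command --motion '[[[0,0,0,0,0,-0.06,-1],[0,0,0,0,0,-0.16,-1],[0,0,0,-0.05,0,-0.28,-1],[0,0,0,-0.776,-0.01,-0.28,-1],[0,0,0,-0.776,-0.01,-0.28,-1],[0,0,0,-0.776,-0.01,-0.28,-1],[0,0,0,-0.776,-0.01,-0.28,-1],[0,0,0,-0.776,-0.01,-0.28,-1]]]'

```text
time: 26.25
tool_pos: [0.6693, 0.0089, 0.0886]
tool_rot: [-3.141, 0.002, 3.091]
contact_force: [0.4, 0.7, -3.8]
opening: 0.0556
```

Call:
arm_command --motion '[[[0,0,0,0,0,0.03,-1],[0,0,0,0,0,0.1,-1],[0,0,0,0,0,0.1,-1],[0,0,0,0,0,0.1,-1]]]'

```text
time: 26.65
tool_pos: [0.6643, 0.0096, 0.0587]
tool_rot: [3.141, -0.003, 3.091]
contact_force: [1.0, 0.0, -3.4]
opening: 0.0553
```

```bash
python3 - <<'E'
from meas import *
w=grab('wrist'); save(w,'wrist10.png')
E
python3 go.py .6663 .0093 .0064 177
```

```text
t 26.7 pos [0.6652 0.0095 0.0598] yaw [180.   -0.  177.1] open 0.055 q [-0.1   0.75  1.3   0.    1.1  -1.62]
ROW [ 0.    -0.     0.001] [-0.004 -0.001  0.178]
```

View pics/wrist10.png

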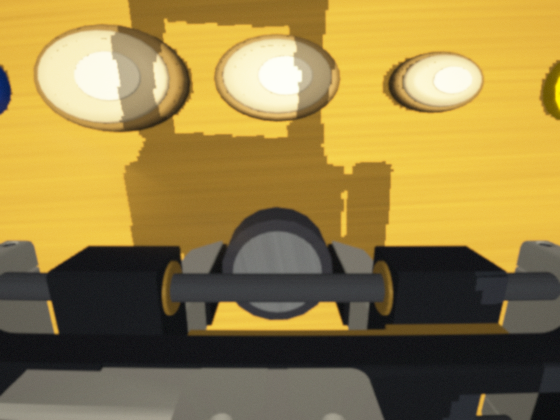

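The weight (276,262) is held level, straight behind the medium (277,77). Lowering it.

Call:
arm_command --motion '[[[0,0,0,-0.003,0,0.07,-1],[0,0,0,-0.003,0,0.13,-1],[0,0,0,-0.003,0,0.165,-1],[0,0,0,-0.003,0,0.176,-1],[0,0,0,-0.003,0,0.178,-1],[0,0,0,-0.003,0,0.178,-1]]]'

```text
time: 27.3
tool_pos: [0.6675, 0.0093, 0.0071]
tool_rot: [3.142, 0.002, 3.091]
contact_force: [0.4, 0.2, -4.3]
opening: 0.0554
```

```bash
python3 go.py .6663 .0093 .0064 177
```

```text
t 27.3 pos [0.6675 0.0093 0.0071] yaw [1.800e+02 1.000e-01 1.771e+02] open 0.0554 q [-0.1   0.82  1.33  0.    1.   -1.62]
ROW [0.    0.001 0.001] [ 0.004 -0.     0.002]
```

Call:
arm_command --motion '[[[0,0,0,0.004,0,0.001,-1],[0,0,0,0.004,0,0.004,-1],[0,0,0,0.004,0,0.004,0.6],[0,0,0,0.004,0,0.004,0.6],[0,0,0,0.004,0,0.004,0.6],[0,0,0,0.004,0,-0.1,0.6],[0,0,0,0.004,0,-0.25,0.6],[0,0,0,0.1,0,-0.4,0.8]]]'

```text
time: 28.1
tool_pos: [0.6405, 0.0104, 0.1244]
tool_rot: [-3.142, 0.003, 3.091]
contact_force: [1.6, -0.4, 0.2]
opening: 0.0777
```

```bash
python3 go.py .433 .3165 .12 177
```

```text
t 28.1 pos [0.6405 0.0104 0.1244] yaw [-180.     0.2  177.1] open 0.0777 q [-0.1   0.64  1.32  0.    1.18 -1.62]
ROW [-0.     0.002  0.001] [0.743 0.984 0.013]
```

Call:
arm_command --motion '[[[0,0,0,0.743,0.984,0,0.5],[0,0,0,0.743,0.984,0,0.5],[0,0,0,0.743,0.984,0,0.5],[0,0,0,0.743,0.984,0,0.5],[0,0,0,0.743,0.984,0,0.5],[0,0,0,0.743,0.984,0,0.5],[0,0,0,0.743,0.984,0,0.5],[0,0,0,0.743,0.984,0,0.5]]]'

```text
time: 28.9
tool_pos: [0.4284, 0.3199, 0.1235]
tool_rot: [3.141, -0.0, 3.094]
contact_force: [1.0, 0.4, -0.4]
opening: 0.069
```

Call:
arm_command --motion '[[[0,0,0,0,0,0.05,0.3],[0,0,0,0,0,0.05,0.3],[0,0,0,0,0,0.05,0.3]]]'

```text
time: 29.2
tool_pos: [0.4311, 0.3167, 0.1083]
tool_rot: [-3.141, -0.0, 3.091]
contact_force: [-0.3, -0.1, 0.7]
opening: 0.06
```

```bash
python3 - <<'E'
from meas import *
w=grab('wrist'); save(w,'wrist11.png'); P=cloud(w); print('token',ell(w,P,*S['token']))
S['weight']=(.664,.0087,.025)
row('top','top6.png')
E
python3 go.py .433 .3175 .004 177
```

```text
token [432.2 319.   36.5  35.  178. ]
top {'yellow': array([574.8, 214.1,  36.7,  37.3]), 'blue': array([ 553.4, -184.8,   39.6,   39.8])}
  blue [ 553.1 -184.7   43.6   42.6  102.9]
  yellow [574.5 212.5  43.1  42.9 105. ]
  large [558.2 -86.1  92.5  60.4  86.6]
  med [562.8  13.9  76.   48.9  86.3]
  small [569.  112.5  56.4  35.2  84.6]
  weight [662.1   8.9  56.9  54.9  21.9]
t 29.3 pos [0.4317 0.3166 0.1087] yaw [180.   0. 177.] open 0.0597 q [ 0.49  0.48  1.66  0.    1.   -1.03]
ROW [0. 0. 0.] [-0.004  0.003  0.349]
```

View pics/wrist11.png

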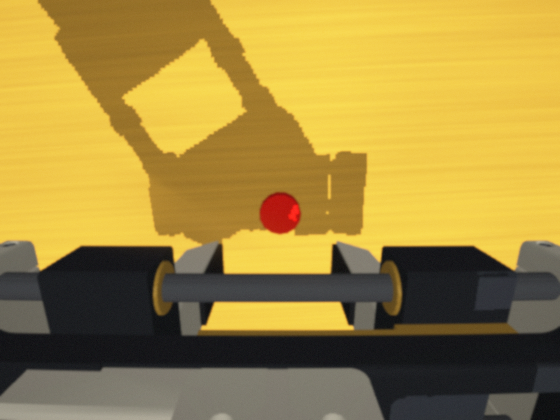

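View pics/top6.png

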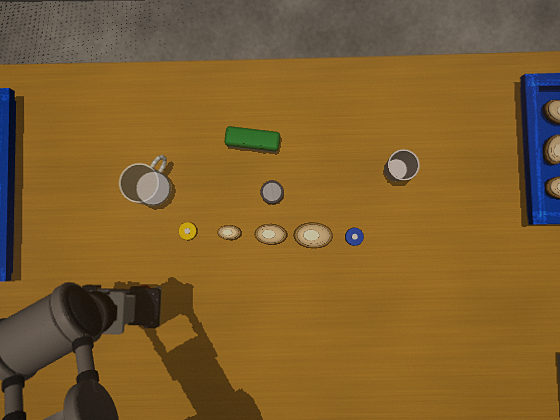

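Wrist: the token is at (280,213), centred between the fingers. Top6: the weight is at (272,192), measured at (662–663, 8.9) mm against a target of (664, 8.7). Gripping the token.

Call:
arm_command --motion '[[[0,0,0,-0.003,0.004,0.12,0.3],[0,0,0,-0.003,0.004,0.24,0.3],[0,0,0,-0.003,0.004,0.32,0.3],[0,0,0,-0.003,0.004,0.344,0.3],[0,0,0,-0.003,0.004,0.344,-1],[0,0,0,-0.003,0.004,0.344,-1],[0,0,0,-0.003,0.004,0.344,-1],[0,0,0,-0.003,0.004,0.344,-1]]]' --grip_force 15

```text
time: 30.1
tool_pos: [0.4329, 0.3185, 0.0064]
tool_rot: [3.14, 0.002, 3.091]
contact_force: [0.2, 0.9, 4.0]
opening: 0.0352
```

Call:
arm_command --motion '[[[0,0,0,0,0,0,-1],[0,0,0,0,0,0,-1]]]'

```text
time: 30.3
tool_pos: [0.4328, 0.3185, 0.0064]
tool_rot: [3.14, 0.002, 3.091]
contact_force: [-0.2, 0.1, 6.9]
opening: 0.035
```

```bash
python3 go.py .665 .0093 .12 177
```

```text
t 30.3 pos [0.4328 0.3185 0.0064] yaw [1.799e+02 1.000e-01 1.771e+02] open 0.035 q [ 0.49  0.64  1.74 -0.    0.76 -1.03]
ROW [0.001 0.002 0.001] [-0.826 -0.99  -0.378]
```

Call:
arm_command --motion '[[[0,0,0,0,0,-0.1,-1],[0,0,0,0,0,-0.25,-1],[0,0,0,0,0,-0.378,-1],[0,0,0,-0.4,-0.48,-0.378,-1],[0,0,0,-0.4,-0.48,-0.378,-1],[0,0,0,-0.826,-0.99,-0.378,-1],[0,0,0,-0.826,-0.99,-0.378,-1],[0,0,0,-0.826,-0.99,-0.378,-1]]]'

```text
time: 31.1
tool_pos: [0.583, 0.1165, 0.1189]
tool_rot: [3.141, 0.001, 3.091]
contact_force: [-0.1, 0.4, -0.7]
opening: 0.0351
```

```bash
python3 go.py .6652 .0093 .07 177
```

```text
t 31.1 pos [0.583  0.1165 0.1189] yaw [180.    0.  177.1] open 0.0351 q [ 0.07  0.57  1.47  0.    1.1  -1.45]
ROW [0.    0.    0.001] [-0.291 -0.343  0.163]
```

Call:
arm_command --motion '[[[0,0,0,-0.291,-0.343,0,-1],[0,0,0,-0.291,-0.343,0,-1],[0,0,0,-0.291,-0.343,0,-1],[0,0,0,-0.291,-0.343,0.1,-1],[0,0,0,-0.291,-0.343,0.16,-1],[0,0,0,-0.291,-0.343,0.16,-1],[0,0,0,-0.291,-0.343,0.16,-1],[0,0,0,-0.291,-0.343,0.16,-1]]]'

```text
time: 31.9
tool_pos: [0.665, 0.0113, 0.0721]
tool_rot: [-3.142, 0.003, 3.092]
contact_force: [0.3, -0.4, -0.0]
opening: 0.0353
```

```bash
python3 - <<'E'
from meas import *
w=grab('wrist'); save(w,'wrist12.png')
E
python3 go.py .6652 .0093 .0316 177
```

```text
t 31.95 pos [0.665  0.0113 0.0722] yaw [-180.     0.2  177.1] open 0.0352 q [-0.1   0.73  1.29  0.    1.11 -1.62]
ROW [-0.     0.002  0.001] [-0.001 -0.007  0.135]
```

View pics/wrist12.png

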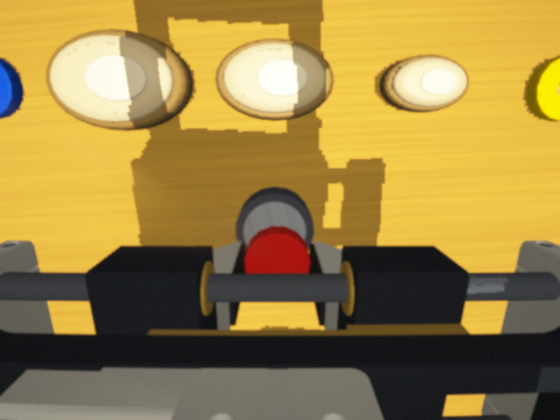

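The token (277,255) is held above the weight (275,220), with columns lined up. Lowering slowly onto it.

Call:
arm_command --motion '[[[0,0,0,-0.001,-0.006,0.06,-1],[0,0,0,-0.001,-0.006,0.1,-1],[0,0,0,-0.001,-0.006,0.12,-1],[0,0,0,-0.001,-0.006,0.13,-1],[0,0,0,-0.001,-0.006,0.132,-1],[0,0,0,-0.001,-0.006,0.132,-1]]]'

```text
time: 32.55
tool_pos: [0.6646, 0.0093, 0.0315]
tool_rot: [3.141, 0.001, 3.091]
contact_force: [-1.4, -0.0, 1.9]
opening: 0.0352
```

```bash
python3 go.py .6652 .0093 .0314 177; python3 -c "
from meas import *
w=grab('wrist'); save(w,'wrist13.png')"
```

```text
t 32.55 pos [0.6646 0.0093 0.0315] yaw [180.    0.  177.1] open 0.0352 q [-0.1   0.78  1.32  0.    1.04 -1.62]
ROW [0.    0.    0.001] [-0.002  0.     0.   ]
```

View pics/wrist13.png

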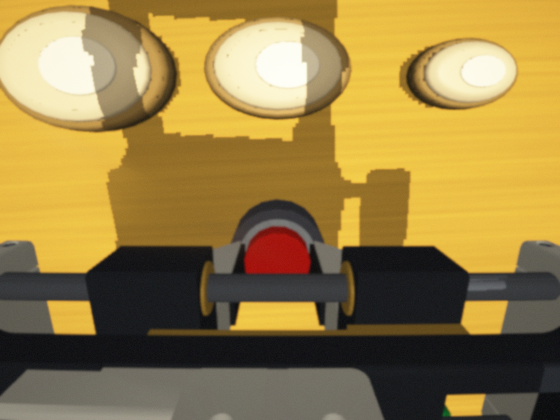

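The token is on the weight and centred. Release and retreat upward.

Call:
arm_command --motion '[[[0,0,0,0,0,0,-0.1],[0,0,0,0,0,0,0],[0,0,0,0,0,0,0],[0,0,0,0,0,0,0],[0,0,0,0,0,-0.05,0],[0,0,0,0,0,-0.15,0],[0,0,0,0,0,-0.3,0],[0,0,0,0.15,0,-0.4,0.2]]]'

```text
time: 33.4
tool_pos: [0.6274, 0.0105, 0.153]
tool_rot: [-3.141, 0.01, 3.091]
contact_force: [1.3, -0.0, 1.4]
opening: 0.0505
```

Call:
arm_command --motion '[[[0,0,0,0.7,0.15,0,0.5],[0,0,0,0.7,0.15,0,0.5],[0,0,0,0.7,0.15,0,0.5],[0,0,0,0.7,0.15,0,0.5],[0,0,0,0.7,0.15,0,0.5],[0,0,0,0.7,0.15,0,0.5],[0,0,0,0.7,0.15,0,0.5]]]'

```text
time: 34.1
tool_pos: [0.4168, 0.0668, 0.1498]
tool_rot: [3.142, 0.003, 3.091]
contact_force: [0.9, -0.1, -0.3]
opening: 0.0686
```

```bash
python3 - <<'E'
from meas import *
S['weight']=(.664,.0087,.039)
row('top','top7.png'); s=grab('scene'); save(s,'scene7.png')
c=grab('top'); hsv=cv2.cvtColor(c['image'],cv2.COLOR_RGB2HSV)
m=cv2.inRange(hsv,(0,150,70),(8,255,255)); m[:150]=0;m[220:]=0
u,v=np.nonzero(m)[::-1]; q=plane(c,[(u.mean(),v.mean())],.039); print('token',q*1000,len(u))
P=cloud(c); k=m>0; print('token top z',np.median(P[k][:,2]))
g=(np.hypot(P[...,0]-.664,P[...,1]-.009)<.04)&(P[...,2]>.017)&(P[...,2]<.06)
p=np.argwhere(g)[:,::-1]; w=plane(c,[p.mean(0)],.025); print('weight centroid',w*1000,robot.observe()['tool_pos'])
E
python3 -c "
import cv2
a=cv2.imread('pics/top7.png');cv2.imwrite('pics/crop7.png',cv2.resize(a[120:260,165:375],None,fx=3.8,fy=3.8,interpolation=cv2.INTER_CUBIC))"
```

```text
top {'yellow': array([574.7, 213.8,  36.1,  37.4]), 'blue': array([ 553.5, -185. ,   39.4,   39.9])}
  blue [ 553.2 -185.1   42.8   42.3   33.5]
  yellow [574.7 212.8  43.3  42.4 156.4]
  large [558.2 -86.1  92.5  60.4  86.6]
  med [562.8  14.1  75.7  49.   86.4]
  small [569.  112.6  56.4  35.1  85. ]
  weight [660.7   8.5  56.1  54.2  17.4]
token [[661.67074288   9.02008862  39.        ]] 176
token top z 0.03838102963332163
weight centroid [[662.71265385   9.06169073  25.        ]] [0.416766   0.06651473 0.14878439]
```

View pics/crop7.png

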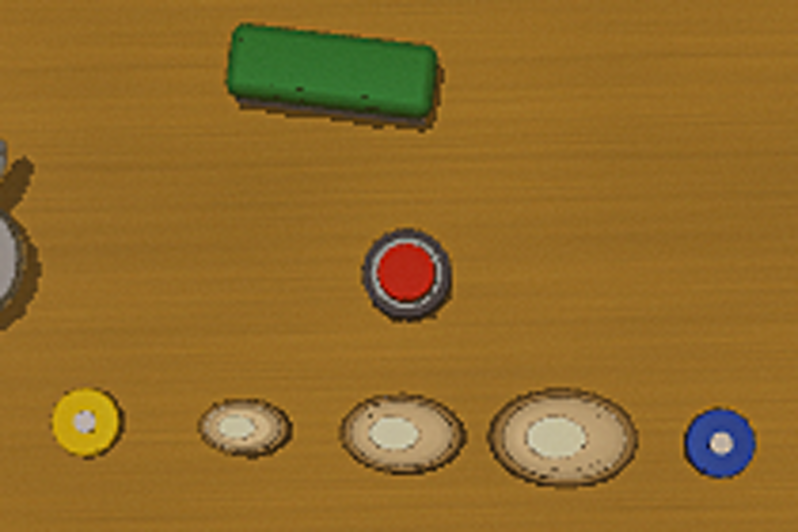

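View pics/scene7.png

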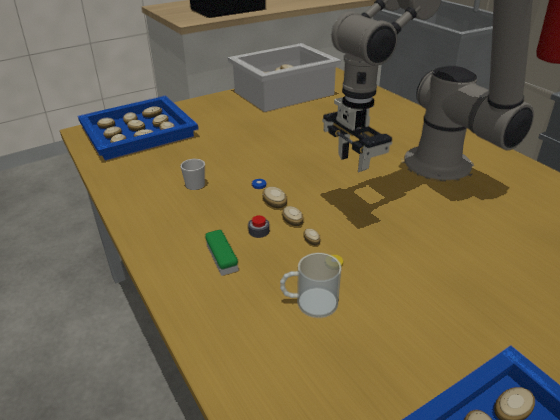

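The crop shows small, medium and large evenly spaced between yellow and blue. The weight is behind the medium, and the token is concentric on top. The scene view shows the gripper clear and the bystanders standing. Handing in.

Call:
arm_command --motion '[[[0,0,0,0,0,0,0.5],[0,0,0,0,0,0,0.5],[0,0,0,0,0,0,0.5],[0,0,0,0,0,0,0.5]]]'

```text
time: 34.65
tool_pos: [0.4154, 0.0668, 0.1484]
tool_rot: [3.142, -0.0, 3.091]
contact_force: [0.1, 0.4, 0.1]
opening: 0.0687
```

```bash
python3 -c "
from cell import robot
print(robot.hand_in(), robot.observe()['time'])"
```

```text
the job is handed in; nothing more can be done
the job is handed in; nothing more can be done
```

The row is laid out as asked and handed in, with the arm clear and everything released, at about 35 s of the 101 s allowed.

I set down large, medium and small abalone between the markers, foot up. After a camera check I regripped the large and medium ones and shifted each about 3 mm along the row. Then I placed the weight and put the token on it.

These were the last checks, all from the top camera:

| Item | Result |
|---|---|
| Large and medium abalone | about 0.3 mm off along the row, up to about 1.3 mm across it |
| Small abalone | about 1.4 mm short of its slot along the row |
| Weight | about 99 mm behind the line (100 asked), centred behind the medium within about 1 mm |
| Token | flat, top at 38–39 mm, within about 1 mm of the weight's centre |
| Jug, cup and brush | I did not touch them, and they looked unmoved in the pictures |

**Disagreements:** the cameras differ from each other and from the arm by about 1–2 mm. The top camera also read the marker distance as 398–399 mm instead of 400 mm, so the figures above are only good to about 1–2 mm.

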